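# Load and lock a lino printing board

### The arm

A 6-joint arm with a two-finger parallel gripper is mounted at the origin on a cart in front of the work surface, level with it; the furniture and walls round the work are solid. World frame = base frame: x ahead of the robot, y to its left, z up, the work surface at z = 0. Lengths are in mm, angles in rad, forces in N, time in s.
With the tool pointing down it reaches from about 325 to 850 mm from the base axis. Payload 4.4 kg.
Tool frame: the origin (TCP) lies midway between the tips of the shut fingers; the grasp point (between the pads) lies 19 mm behind it (arm.grasp_offset is the distance from the TCP to the grasp point, in mm); z points along the fingers, y is the line along which they close (so a half turn about z gives the same grasp; the last joint's range is limited). The gripper opens to 94 mm and grips with 3 to 60 N. Pads are 16 mm wide; open, the fingers measure 119 mm over their backs; the gripper's body (75 mm by 177 mm) begins 78 mm behind the grasp point.
Start: joints at [-1.399, 0.207, 1.542, -0, 1.393, -0.15], TCP at [181.846, -545.49, 205.447] pointing down, gripper open.
Joint ranges: [-2.73, 2.73], [-0.86, 2.22], [0.23, 2.46], [-1.11, 4.25], [0.08, 2.63], [-2.82, 2.82]. Speed limits (rad/s): [2.79, 2.79, 3.14, 3.14, 3.14, 3.14].

### API

Orientations are given as a unit quaternion [w, x, y, z].
In Python, from rig import arm gives the robot as it stands.
- The arm moves only by the shell command python3 -m jog 'ROWS' [OPENING]. ROWS is JSON, a list that holds one entry, the list of rows, each a list of 6 numbers: the shift along the world's x, y, z in mm, then the turn, a rotation vector about the world's x, y, z in rad. A call has 1 to 10 rows; each row is the pose to reach, as a shift and turn from the pose commanded when the call began; what a row does not reach only later rows make up. A row lasts 1/10 s, in which the tool goes at most 50 mm and 8.59 degrees, less where a joint would pass 70% of its speed; a pose out of reach is approached as far as the arm can. A call with a gripper value outside its range is refused whole. OPENING is the opening, from 0 (shut) to 1 (fully open), set as the call begins (- or left out, the last holds). The fingers move at their own pace and stop on an object; the grip force is fixed at half the most. Time passes only in rows, so rows that repeat a pose let the fingers close. It gives the time, the measured TCP pose, the force, the opening and the grip force at its end, in the units of the state.
- arm.state(): the state, without advancing time (a new reading comes with each control period).
- arm.camera(name): name is "side" or "top" or "wrist"; returns the picture (480x640x3 uint8, red, green, blue); there is no depth.
- arm.camera_model(name): a dict with "fov_y" (degrees; the focal length in pixels is half the picture's height over the tangent of half this angle, whatever the lens; pixels are square), "cx", "cy" (the principal point, pixels), "R" (3x3) and "t" (3): a world point X has camera coordinates R X + t. Camera axes: x right, y down, z forward; pixel columns grow to the right and rows downward; lengths in mm; the calibration is good to about 2 mm. A picture is of the moment at which its call begins: read the wrist's pose just before it. camera_model takes no time and is no camera call; for the wrist camera it gives the pose at the moment of the call.
- arm.sign_off(): hands the job in; it is judged then, once.
The state is a dict: "t": time; "q": joint angles; "joint_velocities": joint speeds; "joint_torque": joint torques, N m; "eef_pos": TCP position; "ee_rot": TCP orientation; "wrist_force": force on the tool from outside, world axes, zero at the start; "moment": the same for the moment, N m; "grip_width": finger opening in mm; "finger_force": force on a finger pad.
Only numpy, scipy, OpenCV 4.12 (cv2) and the standard library are available. Lean on these libraries where they do the work, as an engineer would, in place of code of your own. Each camera call takes 0.05 s, during which the arm holds its last target. There are 200 camera calls.

### The job

Load the narrow printing board into the printing jig: take it by its upright grip bar, slide it rounded corners first along between the two guide rails until it is fully home against the stop, then swing the jig's lever fully shut across behind the board and let go. The wide board does not fit the jig.

Things in the scene. Friction and masses are not known exactly. Their poses are not given: they have to be found in the camera images.
- narrow_board_grip (a point): Centre of the upright grip bar (x 18, y 50, top 62 mm above the underside) of the loose narrow board: plywood 110 x 80 x 8 mm, 0.25 kg, lino plate 4 mm high in front of the bar. The point is 35 mm above the underside; front edge (rounded corners, goes in first) 75 mm ahead at +x, rear edge 35 mm behind. A wide board (122 mm) lies on the other side of the jig; sides vary.
- jig: Fixed jig; origin at table height, x the way in, z up. Plate top z 8 mm, x -125 to 105, clear before the rails. Rails' inner faces y +-43 from x 18 to the stop at x 88; lead-ins widen to +-61 at x -7; all 15 mm high. Strips on the rails overhang in to y +-35, 15 mm above the plate: the board must slide under them. Board home: narrow_board_grip at (13, 0, 43) mm here.
- lever (a joint): Angle q of the jig's locking lever, rad: 0 shut (bar across the way in, 3 mm behind a seated board), growing to 2.3 as it opens anticlockwise seen from above; starts at 1.75 to 2.2. Upright pivot at x -32, y -66 mm in the jig's frame. Steel bar 14 mm wide, 10 to 21 mm above the table; shutting it pushes in a board left slightly short. Stays where left; about 1 N at the knob moves it.
- lever_knob (a point): Centre of the upright round wooden knob on the lever's end, 18 mm in diameter, 21 to 62 mm above the table (this point 42 mm), 85 mm from the pivot: in the jig's frame at (-32 - 85 sin q, -66 + 85 cos q) mm; shut, at (-32, 19) mm.
Not all that is in view belongs to the job. What is shaped like the part that bears narrow_board_grip but orange is not meant.

How it is judged:
By the outcome, as a careful person would: the job done as asked, in the order asked, and still so for the second after the job is handed in, with the robot touching nothing.
It also fails if it takes over 61 s, if anything falls off the work surface, if the arm or the gripper's body presses on something with over 40 N, if the wrist force passes 120 N, or if a joint passes its speed limit or range.

## Working session

There is one attempt and no reset: what is moved stays moved. The work goes in short steps, Python scripts to look and compute and a shell command to move; the robot and the scene stay as the last step left them, time stands still between calls to the robot, and variables do not carry over. Pictures are saved under pics/ and viewed, at most 10 in all, crops included, and the job is handed in when it is done.

```bash
mkdir -p pics; python3 - <<'E'
from rig import arm
import cv2
for n in ("top","side"):
    cv2.imwrite(f"pics/{n}0.png",arm.camera(n)[:,:,::-1])
    m=arm.camera_model(n);print(n,m)
E
```

```text
top {'fov_y': 50.5479890011433, 'cx': 330.8825070404739, 'cy': 237.30455960131388, 'R': array([[-0.00700731, -0.99987903,  0.01388618],
       [-0.99683263,  0.00588451, -0.07931005],
       [ 0.07921874, -0.01439795, -0.99675327]]), 't': array([  44.0953685 ,  459.46250743, 1153.35052377])}
side {'fov_y': 52.39388484016996, 'cx': 321.17440912239255, 'cy': 237.9730481031937, 'R': array([[-0.93471853, -0.35445394, -0.02576198],
       [-0.10232128,  0.3378302 , -0.93562873],
       [ 0.34034046, -0.87191351, -0.35204433]]), 't': array([ 462.56408099,  104.78255719, 1088.66802301])}
```

View pics/top0.png

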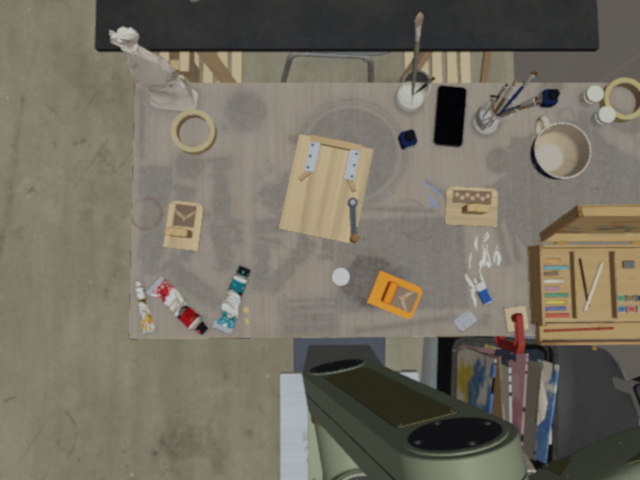

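View pics/side0.png

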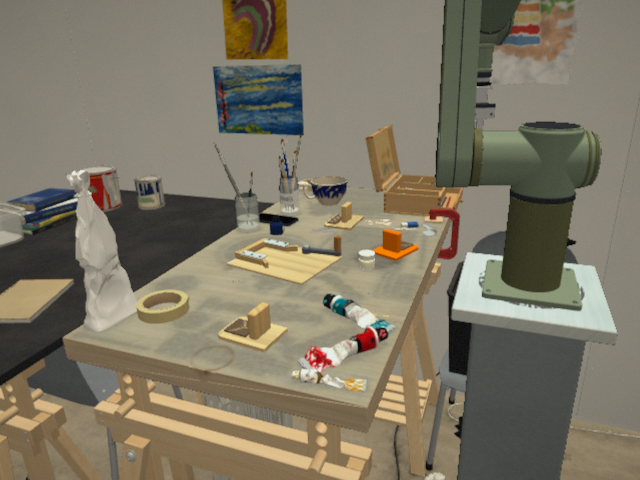

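The narrow board is the left one, at about (183,225): its bar is on the short side, at (181,234), and its front faces up the image. The jig is centred at (327,188) with the way in at the lower end. The lever pivot is at about (353,202) and the knob at (355,238). The right board at (472,206) is the wide one.

```bash
cat > h.py <<'E'
from rig import arm
import numpy as np, cv2
def ray(n,px,z,m=None):
    m=m or arm.camera_model(n); f=240/np.tan(np.radians(m["fov_y"]/2))
    R=np.array(m["R"]);t=np.array(m["t"]);C=-R.T@t
    d=R.T@np.array([(px[0]-m["cx"])/f,(px[1]-m["cy"])/f,1.])
    return C+d*(z-C[2])/d[2]
def proj(n,X,m=None):
    m=m or arm.camera_model(n); f=240/np.tan(np.radians(m["fov_y"]/2))
    p=np.array(m["R"])@np.array(X,float)+m["t"]; return np.array([f*p[0]/p[2]+m["cx"],f*p[1]/p[2]+m["cy"]])
E
python3 - <<'E'
from h import *
im=cv2.imread("pics/top0.png");hsv=cv2.cvtColor(im,cv2.COLOR_BGR2HSV)
print(hsv[220,300],hsv[200,270],hsv[242,180],hsv[205,195],hsv[230,200])
m=((hsv[...,1]>75)&(hsv[...,0]>10)&(hsv[...,0]<28)&(hsv[...,2]>110)).astype(np.uint8)
for (x0,y0,x1,y1,z) in ((155,190,215,260,8),(270,125,385,252,8),(440,180,505,235,8)):
    s=np.zeros_like(m);s[y0:y1,x0:x1]=m[y0:y1,x0:x1]
    c=max(cv2.findContours(s,0,1)[0],key=cv2.contourArea)
    b=cv2.boxPoints(cv2.minAreaRect(c));P=np.array([ray("top",p,z)[:2] for p in b])
    print(b.round(1).tolist(),P.round(0).tolist(),np.linalg.norm(P-np.roll(P,1,0),axis=1).round(),P.mean(0).round())
    cv2.polylines(im,[b.astype(int)],1,(0,0,255),1)
for px in ((181,234),): print("bar",ray("top",px,62))
print("knob",ray("top",(355,238),62),"pivot",ray("top",(353,202),21))
a=cv2.resize(im[190:260,150:220],None,fx=6,fy=6,interpolation=2);b=cv2.resize(im[128:252,272:384],None,fx=3.387,fy=3.387,interpolation=2)[:420]
cv2.imwrite("pics/c1.png",np.hstack([a,b]))
E
```

```text
[ 19  70 171] [ 18  20 128] [ 20  70 174] [ 20  72 164] [ 20  61 158]
[[172.60000610351562, 225.0], [174.8000030517578, 203.5], [195.5, 205.60000610351562], [193.39999389648438, 227.0]] [[491.0, 408.0], [542.0, 404.0], [536.0, 355.0], [486.0, 360.0]] [48. 50. 49. 50.] [514. 382.]
[[309.0, 142.60000610351562], [310.79998779296875, 134.1999969482422], [360.8999938964844, 144.60000610351562], [359.20001220703125, 153.0]] [[685.0, 91.0], [705.0, 87.0], [680.0, -31.0], [659.0, -27.0]] [121.  21. 121.  21.] [682.  30.]
[[461.0, 196.0], [491.0, 196.0], [491.0, 214.0], [461.0, 214.0]] [[556.0, -265.0], [556.0, -336.0], [513.0, -335.0], [513.0, -264.0]] [43. 71. 43. 71.] [ 535. -300.]
bar [465.51491695 372.88283168  62.        ]
knob [454.37256041 -11.73395969  62.        ] pivot [541.08654539 -10.55006469  21.        ]
```

View pics/c1.png

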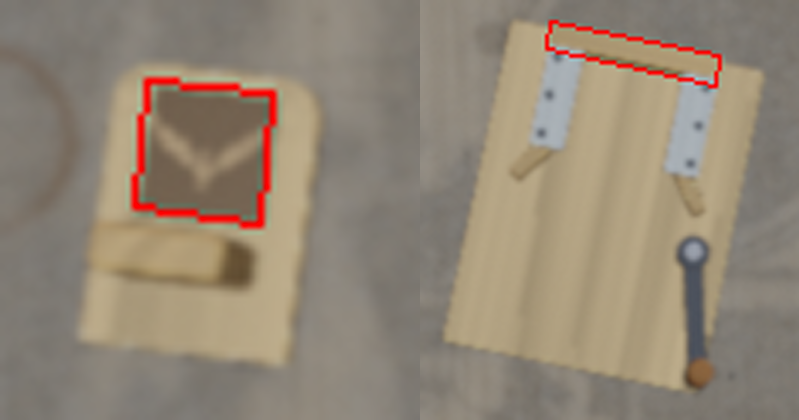

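The crop shows the narrow board clear, with its rounded end up and tilted a few degrees, the bar near its rear, and the lever open. I'll measure again with a lower saturation threshold.

```bash
python3 - <<'E'
from h import *
im=cv2.imread("pics/top0.png");hsv=cv2.cvtColor(im,cv2.COLOR_BGR2HSV)
m=((hsv[...,1]>45)&(hsv[...,0]>10)&(hsv[...,0]<28)&(hsv[...,2]>75)).astype(np.uint8)
for (x0,y0,x1,y1) in ((155,190,215,260),(270,125,385,252),(440,180,505,235)):
    s=np.zeros_like(m);s[y0:y1,x0:x1]=m[y0:y1,x0:x1]
    c=max(cv2.findContours(s,0,1)[0],key=cv2.contourArea)
    P=np.array([ray("top",p,8)[:2] for p in c[:,0].astype(float)],np.float32)
    r=cv2.minAreaRect(P);B=cv2.boxPoints(r);print(r,B.round(0).tolist())
# jig from pivot+rail strips: strip mask (z ~25)
s=((hsv[...,2]>150)&(hsv[...,1]<60)&((hsv[...,0]>60)&(hsv[...,0]<140))).astype(np.uint8);s[:130]=0;s[195:]=0;s[:,:290]=0;s[:,375:]=0
for c in cv2.findContours(s,0,1)[0]:
    if cv2.contourArea(c)>50:
        P=np.array([ray("top",p,26)[:2] for p in c[:,0].astype(float)],np.float32);print("strip",cv2.minAreaRect(P))
E
```

```text
((492.0090026855469, 383.46630859375), (85.00211334228516, 112.7265853881836), 83.28559875488281) [[431.0, 348.0], [543.0, 335.0], [553.0, 419.0], [441.0, 432.0]]
((577.744140625, 48.69593811035156), (187.81521606445312, 237.71856689453125), 78.30349731445312) [[442.0, -19.0], [675.0, -67.0], [713.0, 117.0], [480.0, 165.0]]
((532.5335693359375, -288.33587646484375), (126.31471252441406, 93.85675048828125), 86.4927978515625) [[482.0, -349.0], [576.0, -354.0], [583.0, -228.0], [490.0, -222.0]]
strip ((628.0361328125, -7.720956802368164), (20.653688430786133, 67.45919799804688), 77.74120330810547)
strip ((647.5756225585938, 84.08138275146484), (20.85546875, 68.30809783935547), 77.90615844726562)
```

```bash
python3 - <<'E'
from h import *
from scipy.spatial.transform import Rotation as R
s=arm.state();w,x,y,z=s["ee_rot"];M=R.from_quat([x,y,z,w]).as_matrix();print(s["t"],s["eef_pos"],M.round(3),s["grip_width"],s["q"])
m=arm.camera_model("wrist");Rc=np.array(m["R"]);C=-Rc.T@m["t"];print("cam in tool",M.T@(C-s["eef_pos"]),"\n",(M.T@Rc.T).round(2),m["fov_y"])
E
```

```text
0.1 [ 181.7289479  -544.76294607  204.42068457] [[ 0.949  0.316 -0.   ]
 [ 0.316 -0.949  0.002]
 [ 0.    -0.002 -1.   ]] 94.14649799165016 [-1.39948804e+00  2.07335846e-01  1.54278084e+00  6.76649342e-06
  1.39352354e+00 -1.50524183e-01]
cam in tool [ 7.58463971e+01  3.10592087e-02 -1.78317123e+02] 
 [[ 0.   -0.96 -0.27]
 [ 1.    0.    0.  ]
 [-0.   -0.27  0.96]] 68.67099711545129
```

```bash
python3 -m jog '[[[330,345,40,0,0,0.6],[330,345,40,0,0,0.6],[330,345,40,0,0,0.6],[330,345,40,0,0,0.6],[330,345,40,0,0,0.6],[330,345,40,0,0,0.6],[330,345,40,0,0,0.6],[330,345,40,0,0,0.6],[330,345,40,0,0,0.6],[330,345,40,0,0,0.6]]]' 0.6
```

```text
t: 1.1
eef_pos: [513.6, -197.4, 245.4]
ee_rot: [-0.0, 0.895, 0.446, 0.0]
wrist_force: [-0.8, -1.1, 0.4]
grip_width: 56.4
finger_force: 0.0
```

```bash
python3 -m jog '[[[-20,480,0,0,0,0.53],[-20,480,0,0,0,0.53],[-20,480,0,0,0,0.53],[-20,480,0,0,0,0.53],[-20,480,0,0,0,0.53],[-20,480,0,0,0,0.53],[-20,480,0,0,0,0.53],[-20,480,0,0,0,0.53],[-20,480,0,0,0,0.53],[-20,480,0,0,0,0.53]]]' && python3 -m jog '[[[-20,98,-40,0,0,0],[-20,98,-40,0,0,0],[-20,98,-40,0,0,0],[-20,98,-40,0,0,0]]]' && python3 - <<'E'
from h import *
m=arm.camera_model("wrist");im=arm.camera("wrist")[:,:,::-1].copy();cv2.imwrite("pics/w1.png",im)
import json;json.dump({k:(np.array(v).tolist()) for k,v in m.items()},open("w1.json","w"))
E
```

```text
t: 2.1
eef_pos: [490.6, 282.7, 244.9]
ee_rot: [-0.001, 0.747, 0.665, -0.0]
wrist_force: [0.0, 0.2, 0.4]
grip_width: 56.6
finger_force: 0.0
t: 2.5
eef_pos: [470.3, 378.1, 203.5]
ee_rot: [-0.0, 0.747, 0.665, -0.002]
wrist_force: [0.4, -0.3, 0.8]
grip_width: 56.6
finger_force: 0.0
```

View pics/w1.png

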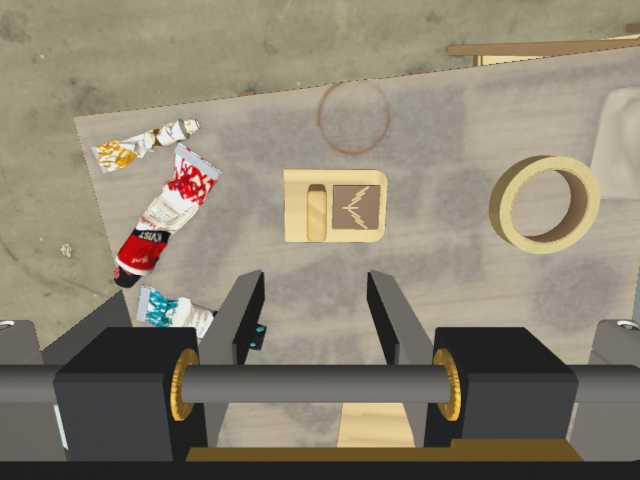

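The wrist view shows the board at (285–386, 169–242), square to the image, with the bar at (307–327, 184–241) and the rounded end to the right.

```bash
python3 - <<'E'
from h import *
import json
m=json.load(open("w1.json"));im=cv2.imread("pics/w1.png");hsv=cv2.cvtColor(im,cv2.COLOR_BGR2HSV)
k=((hsv[...,1]>70)&(hsv[...,2]>150)&(hsv[...,0]>10)&(hsv[...,0]<30)).astype(np.uint8)
k[:160]=0;k[250:]=0;k[:,:275]=0;k[:,395:]=0
c=max(cv2.findContours(k,0,1)[0],key=cv2.contourArea)
P=np.array([ray("",p,8,m)[:2] for p in c[:,0].astype(float)],np.float32)
r=cv2.minAreaRect(P);B=cv2.boxPoints(r);print(r,B.round(1).tolist())
for px in ((307.5,195),(307.5,241),(327,195),(327,241),(317,184)): print(px,ray("",px,62,m).round(1))
v=np.array([1,0]); 
for yaw in (-6.7,):
  print(np.array(r[0])-20*np.array([np.cos(np.radians(yaw)),np.sin(np.radians(yaw))]))
cv2.imwrite("pics/c2.png",cv2.resize(im[160:250,275:395],None,fx=6,fy=6,interpolation=2))
E
```

```text
((490.4333190917969, 382.21368408203125), (79.82621002197266, 109.61901092529297), 83.13787078857422) [[431.20001220703125, 349.1000061035156], [540.0999755859375, 336.0], [549.5999755859375, 415.29998779296875], [440.79998779296875, 428.3999938964844]]
(307.5, 195) [464.8 406.1  62. ]
(307.5, 241) [459.4 362.6  62. ]
(327, 195) [482.5 404.1  62. ]
(327, 241) [477.8 360.5  62. ]
(317, 184) [474.5 415.1  62. ]
[470.5699061  384.54709882]
```

View pics/c2.png

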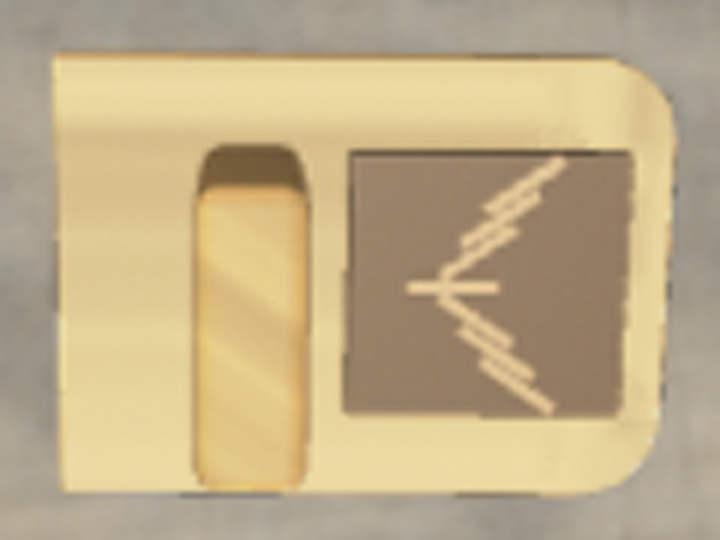

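The bar top spans (308–327, 191–242) in the full image, about 48 mm long, which agrees with the sizes given. The grip point is (470.7, 384.7) and the yaw is -6.85°, so I'll descend.

```bash
python3 -m jog '[[[0.5,6.5,-60,0,0,0],[0.5,6.5,-100,0,0,0],[0.5,6.5,-140,0,0,0],[0.5,6.5,-165,0,0,0],[0.5,6.5,-182,0,0,0],[0.5,6.5,-182,0,0,0],[0.5,6.5,-182,0,0,0]]]' && python3 -m jog '[[[0,0,0,0,0,0],[0,0,0,0,0,0],[0,0,0,0,0,0],[0,0,0,0,0,0],[0,0,0,0,0,0],[0,0,0,0,0,0]]]' 0
```

```text
t: 3.25
eef_pos: [473.8, 383.1, 24.6]
ee_rot: [0.0, 0.749, 0.663, 0.001]
wrist_force: [0.1, -0.7, -0.5]
grip_width: 56.3
finger_force: 0.0
t: 3.85
eef_pos: [472.1, 384.2, 23.7]
ee_rot: [-0.0, 0.748, 0.664, -0.0]
wrist_force: [-1.8, -0.4, 2.2]
grip_width: 18.1
finger_force: 30.0
```

```bash
python3 -m jog '[[[0,0,30,0,0,0],[0,0,60,0,0,0],[3,-40,60,0,0,-0.09],[27,-317,60,0,0,-0.09],[27,-317,60,0,0,-0.09],[27,-317,60,0,0,-0.09],[27,-317,60,0,0,-0.09],[27,-317,60,0,0,-0.09],[27,-317,60,0,0,-0.09],[27,-317,60,0,0,-0.09]]]' && python3 -m jog '[[[0,0,0,0,0,0],[0,0,0,0,0,0],[0,0,0,0,0,0]]]' && python3 - <<'E'
from h import *
import json
for n in("wrist","top"):
  m=arm.camera_model(n);im=arm.camera(n)[:,:,::-1].copy();cv2.imwrite(f"pics/{n}2.png",im)
  json.dump({k:(np.array(v).tolist()) for k,v in m.items()},open(f"{n}2.json","w"))
E
```

```text
t: 4.85
eef_pos: [499.1, 63.5, 82.9]
ee_rot: [0.0, 0.779, 0.628, -0.001]
wrist_force: [0.2, 1.0, -3.2]
grip_width: 17.8
finger_force: 30.0
t: 5.15
eef_pos: [498.9, 68.3, 83.1]
ee_rot: [-0.0, 0.776, 0.63, -0.0]
wrist_force: [-0.4, -0.1, -2.4]
grip_width: 17.8
finger_force: 30.0
```

View pics/wrist2.png

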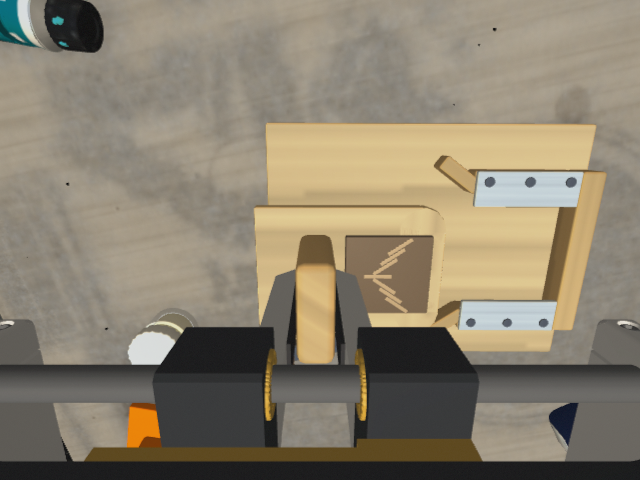

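The wrist view shows the held board with its left edge at row 207 and front edge at column 440. The strips are at (473–580, 170–207) and (457–556, 301–330). I'll work out the midline and yaw from these.

```bash
python3 - <<'E'
from h import *
import json
m=json.load(open("wrist2.json"));im=cv2.imread("pics/wrist2.png");hsv=cv2.cvtColor(im,cv2.COLOR_BGR2HSV)
s=((hsv[...,2]>150)&(hsv[...,1]<70)&(hsv[...,0]>85)&(hsv[...,0]<140)).astype(np.uint8);s[:150]=0;s[345:]=0;s[:,:440]=0
s=cv2.morphologyEx(s,cv2.MORPH_CLOSE,np.ones((15,15)))
cs=[]
for c in cv2.findContours(s,0,1)[0]:
    if cv2.contourArea(c)>800:
        P=np.array([ray("",p,25,m)[:2] for p in c[:,0].astype(float)],np.float32);r=cv2.minAreaRect(P);print("strip",r,cv2.boxPoints(r).round(1).tolist());cs.append(np.array(r[0]))
d=cs[1]-cs[0];print("sep",np.linalg.norm(d),"mid",(cs[0]+cs[1])/2,"yaw",np.degrees(np.arctan2(d[1],d[0]))%180-90)
# board left edge line: top edge rows along columns 270..410
g=cv2.cvtColor(im,cv2.COLOR_BGR2GRAY).astype(float)
pts=[]
for u in range(265,410,5):
    col=g[198:216,u];pts.append((u,198.5+np.argmin(np.diff(cv2.GaussianBlur(col.reshape(-1,1),(1,3),0).ravel()))))
pts=np.array(pts);a=np.polyfit(*pts.T,1);print("edge rows",a,np.abs(np.polyval(a,pts[:,0])-pts[:,1]).max())
p=[ray("",(u,np.polyval(a,u)),67,m)[:2] for u in (265,405)];e=p[1]-p[0];print("board left edge",p,np.degrees(np.arctan2(e[1],e[0])))
for u in [(440,225),(440,300),(256,208)]: print(u,ray("",u,67,m)[:2])
print(arm.state()["eef_pos"])
E
```

```text
strip ((627.4037475585938, -9.845476150512695), (22.2554931640625, 68.548095703125), 78.14108276367188) [[591.5999755859375, -13.699999809265137], [658.7000122070312, -27.799999237060547], [663.2000122070312, -6.0], [596.0999755859375, 8.100000381469727]]
strip ((647.074951171875, 81.97248840332031), (22.24817657470703, 68.59403991699219), 78.14950561523438) [[611.2000122070312, 78.0999984741211], [678.4000244140625, 64.0], [682.9000244140625, 85.80000305175781], [615.7999877929688, 99.9000015258789]]
sep 93.90151684826026 mid [637.23934937  36.06350613] yaw -12.09232612700626
edge rows [2.09559595e-16 2.04500000e+02] 5.684341886080802e-14
board left edge [array([478.61989666, 114.80310217]), array([555.38600662,  98.69314386])] -11.8519693857008
(440, 225) [573.24907428  82.87478689]
(440, 300) [567.99263244  36.32556815]
(256, 208) [473.18937909 113.90936858]
[499.12321754  68.13687761  83.31598187]
```

```bash
python3 -m jog '[[[-0.7,-3.1,-20,0,0,0],[-0.7,-3.1,-40,0,0,0],[-0.7,-3.1,-50,0,0,0],[-0.7,-3.1,-50,0,0,0],[-0.7,-3.1,-50,0,0,0]]]' && python3 -m jog '[[[10,-2.1,0,0,0,0],[20,-4.2,0,0,0,0],[30,-6.4,0,0,0,0],[40,-8.5,0,0,0,0],[50,-10.6,0,0,0,0],[60,-12.7,0,0,0,0],[60,-12.7,0,0,0,0]]]'
```

```text
t: 5.75
eef_pos: [499.0, 64.3, 33.7]
ee_rot: [0.0, 0.777, 0.63, 0.0]
wrist_force: [0.2, 0.7, -2.1]
grip_width: 17.9
finger_force: 30.0
t: 6.45
eef_pos: [560.7, 50.7, 33.7]
ee_rot: [0.001, 0.777, 0.629, 0.001]
wrist_force: [0.3, -1.0, -2.6]
grip_width: 17.5
finger_force: 30.0
```

```bash
python3 -m jog '[[[10,-2.1,-0.5,0,0,0],[18,-3.8,-1,0,0,0],[26,-5.5,-1,0,0,0],[32,-6.8,-1,0,0,0],[32,-6.8,-1,0,0,0]]]' && python3 -m jog '[[[2,-0.4,0,0,0,0],[4,-0.8,0,0,0,0],[6,-1.3,0,0,0,0],[6,-1.3,0,0,0,0]]]'
```

```text
t: 6.95
eef_pos: [591.9, 44.1, 32.7]
ee_rot: [0.0, 0.777, 0.629, 0.0]
wrist_force: [-0.2, 0.1, -2.6]
grip_width: 17.8
finger_force: 30.0
t: 7.35
eef_pos: [596.9, 43.1, 32.6]
ee_rot: [0.0, 0.777, 0.629, 0.0]
wrist_force: [0.2, 0.1, -1.7]
grip_width: 18.0
finger_force: 30.0
```

```bash
python3 -m jog '[[[1.5,-0.3,0,0,0,0],[3,-0.6,0,0,0,0],[3,-0.6,0,0,0,0]]]' && python3 -m jog '[[[1.5,-0.3,0,0,0,0],[3,-0.6,0,0,0,0],[3,-0.6,0,0,0,0]]]'
```

```text
t: 7.65
eef_pos: [598.4, 42.8, 32.1]
ee_rot: [-0.001, 0.777, 0.629, -0.001]
wrist_force: [-3.8, 1.9, -0.4]
grip_width: 18.1
finger_force: 30.0
t: 7.95
eef_pos: [598.6, 42.8, 31.9]
ee_rot: [-0.003, 0.777, 0.63, -0.003]
wrist_force: [-10.6, 2.2, 4.8]
grip_width: 17.9
finger_force: 30.0
```

```bash
python3 -m jog '[[[-2.5,0.5,-0.5,0,0,0],[-2.5,0.5,-0.5,0,0,0]]]' && python3 -m jog '[[[0,0,0,0,0,0],[0,0,0,0,0,0],[0,0,0,0,0,0],[0,0,0,0,0,0]]]' 0.5 && python3 -m jog '[[[0,0,20,0,0,0],[0,0,50,0,0,0],[0,0,100,0,0,0],[0,0,140,0,0,0],[-40,0,160,0,0,0],[-40,0,160,0,0,0],[-40,0,160,0,0,0]]]' && python3 - <<'E'
from h import *
import json
m=arm.camera_model("wrist");im=arm.camera("wrist")[:,:,::-1].copy();cv2.imwrite("pics/w3.png",im)
json.dump({k:(np.array(v).tolist()) for k,v in m.items()},open("w3.json","w"))
E
```

```text
t: 8.15
eef_pos: [598.4, 42.8, 31.5]
ee_rot: [-0.001, 0.777, 0.63, -0.001]
wrist_force: [-5.7, 1.7, 0.6]
grip_width: 17.8
finger_force: 30.0
t: 8.55
eef_pos: [601.5, 42.1, 32.7]
ee_rot: [0.001, 0.777, 0.629, 0.001]
wrist_force: [-0.1, -1.3, -0.4]
grip_width: 45.4
finger_force: 0.0
t: 9.25
eef_pos: [560.6, 42.4, 192.8]
ee_rot: [0.001, 0.777, 0.629, 0.001]
wrist_force: [0.8, -0.1, -0.1]
grip_width: 47.3
finger_force: 0.0
```

View pics/w3.png

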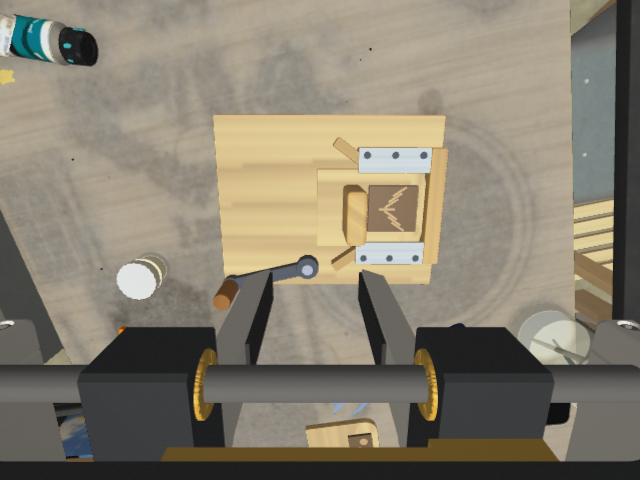

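The board is seated under both strips, up against the stop. The lever pivot is at (307,267) and the knob at (228,294).

```bash
python3 - <<'E'
from h import *
import json
m=json.load(open("w3.json"));im=cv2.imread("pics/w3.png");hsv=cv2.cvtColor(im,cv2.COLOR_BGR2HSV)
k=((hsv[...,1]>120)&(hsv[...,0]<16)).astype(np.uint8);k[:265]=0;k[320:]=0;k[:,:205]=0;k[:,250:]=0
c=max(cv2.findContours(k,0,1)[0],key=cv2.contourArea);r=cv2.minAreaRect(c);print(r,cv2.boxPoints(r).round(1).tolist())
pv=ray("",(307,267),24,m);print("pivot",pv)
o=np.array([585.6,46.8]);a=np.radians(-12);J=np.array([[np.cos(a),-np.sin(a)],[np.sin(a),np.cos(a)]])
print("pivot pred",o+J@[-32,-66], "knob mid", ray("",r[0],42,m))
p=o+J@[-32,-66];d=J.T@(ray("",r[0],42,m)[:2]-p);print("r",np.hypot(*d),"q",np.degrees(np.arctan2(d[1],d[0]))%360-90)
for q in (1.75,1.8,1.85,1.9,2.0):
    w=o+J@np.array([-32-85*np.sin(q),-66+85*np.cos(q)]);print(q,w.round(1),proj("",[*w,21],m).round(1),proj("",[*w,62],m).round(1))
print("waypts q->world")
for q in (1.83,1.5,1.2,.9,.6,.3,.1,0,-.05):
    print(q,(o+J@np.array([-32-85*np.sin(q),-66+85*np.cos(q)])).round(1))
E
```

```text
((224.9000244140625, 294.2000427246094), (16.994115829467773, 31.752164840698242), 26.56505012512207) [[210.1999969482422, 304.6000061035156], [224.39999389648438, 276.20001220703125], [239.60000610351562, 283.79998779296875], [225.39999389648438, 312.20001220703125]]
pivot [540.51482206  -7.30765657  24.        ]
pivot pred [540.57710518 -11.10456754] knob mid [454.32983415 -12.13745542  42.        ]
r 86.2534556858626 q 102.68613518259349
1.75 [455.6  -8.5] [229.9 282.6] [220.1 299.4]
1.8 [455.6 -12.8] [231.  286.2] [221.3 303.4]
1.85 [455.8 -17. ] [232.2 289.7] [222.7 307.3]
1.9 [456.2 -21.3] [233.6 293.2] [224.3 311.1]
2.0 [457.6 -29.6] [237.  299.9] [228.1 318.4]
waypts q->world
1.83 [455.7 -15.3]
1.5 [458.9  12.4]
1.2 [469.5  35.5]
0.9 [486.4  54.4]
0.6 [508.2  67.5]
0.3 [532.9  73.5]
0.1 [549.9  73.4]
0 [558.2  72. ]
-0.05 [562.4  71.1]
```

```bash
python3 -m jog '[[[-50,-25,-20,0,0,0.1],[-105.5,-54.5,-60,0,0,0.2],[-105.5,-54.5,-60,0,0,0.2],[-105.5,-54.5,-60,0,0,0.2],[-105.5,-54.5,-60,0,0,0.2]]]' 0.4 && python3 - <<'E'
from h import *
import json
m=arm.camera_model("wrist");im=arm.camera("wrist")[:,:,::-1].copy();cv2.imwrite("pics/w4.png",im)
for z in (21,62): print(proj("",[455,-12,z],m))
print(arm.state()["eef_pos"],arm.state()["ee_rot"])
E
```

```text
t: 9.8
eef_pos: [454.8, -12.3, 131.0]
ee_rot: [-0.001, 0.711, 0.703, -0.0]
wrist_force: [0.8, -1.1, 1.0]
grip_width: 37.5
finger_force: 0.0
[317.21577784 232.87655995]
[317.4989696  247.17038442]
[456.25210232 -12.26857789 132.10789513] [4.10724616e-04 7.10455409e-01 7.03741949e-01 4.61947313e-04]
```

View pics/w4.png

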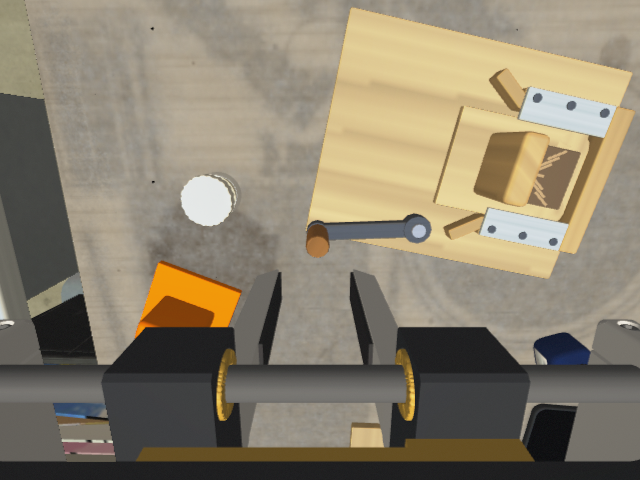

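The knob is at (317,243), exactly where predicted, so I'll descend and grip.

```bash
python3 -m jog '[[[0,0,-40,0,0,0],[0,0,-80,0,0,0],[0,0,-103,0,0,0],[0,0,-103,0,0,0],[0,0,-103,0,0,0]]]' && python3 -m jog '[[[0,0,0,0,0,0],[0,0,0,0,0,0],[0,0,0,0,0,0],[0,0,0,0,0,0]]]' 0 && python3 - <<'E'
import numpy as np
p=np.array([540.6,-11.1]);a=np.radians(-12)
f=lambda q:p+85*np.array([np.cos(np.pi/2+q+a),np.sin(np.pi/2+q+a)])
q0=1.79
for q in np.arange(1.79,-0.2,-0.1): print(round(q,2),(f(q)-f(q0)).round(1),round(q-q0,2))
E
```

```text
t: 10.35
eef_pos: [456.8, -12.0, 29.7]
ee_rot: [0.001, 0.71, 0.704, 0.001]
wrist_force: [1.6, 0.6, -0.5]
grip_width: 37.3
finger_force: 0.0
t: 10.75
eef_pos: [456.2, -12.3, 30.3]
ee_rot: [0.001, 0.71, 0.704, 0.001]
wrist_force: [0.3, 0.5, 4.5]
grip_width: 17.5
finger_force: 30.0
1.79 [0. 0.] 0.0
1.69 [0.3 8.5] -0.1
1.59 [ 1.5 16.9] -0.2
1.49 [ 3.6 25.2] -0.3
1.39 [ 6.4 33.2] -0.4
1.29 [10.  40.9] -0.5
1.19 [14.4 48.1] -0.6
1.09 [19.5 55. ] -0.7
0.99 [25.2 61.2] -0.8
0.89 [31.5 66.9] -0.9
0.79 [38.4 71.9] -1.0
0.69 [45.7 76.2] -1.1
0.59 [53.4 79.7] -1.2
0.49 [61.5 82.5] -1.3
0.39 [69.7 84.4] -1.4
0.29 [78.2 85.6] -1.5
0.19 [86.6 85.8] -1.6
0.09 [95.1 85.2] -1.7
-0.01 [103.5  83.8] -1.8
-0.11 [111.7  81.5] -1.9
```

```bash
python3 -m jog '[[[0.3,8.5,0,0,0,-0.1],[1.5,17,0,0,0,-0.2],[3.6,25.2,0,0,0,-0.3],[6.4,33.2,0,0,0,-0.4],[10,40.9,0,0,0,-0.5],[14.4,48.1,0,0,0,-0.6],[19.5,55,0,0,0,-0.7],[25.2,61.2,0,0,0,-0.8],[31.5,66.9,0,0,0,-0.9],[31.5,66.9,0,0,0,-0.9]]]'
```

```text
t: 11.75
eef_pos: [486.9, 56.0, 30.3]
ee_rot: [-0.001, 0.946, 0.324, 0.001]
wrist_force: [-3.4, 3.5, 8.5]
grip_width: 17.2
finger_force: 30.0
```

```bash
python3 -m jog '[[[6.9,5,0,0,0,-0.1],[14.2,9.3,0,0,0,-0.2],[21.9,12.8,0,0,0,-0.3],[30,15.6,0,0,0,-0.4],[38.2,17.5,0,0,0,-0.5],[46.7,18.7,0,0,0,-0.6],[55.1,18.9,0,0,0,-0.7],[63.6,18.3,0,0,0,-0.8],[71.2,17,0,0,0,-0.89],[71.2,17,0,0,0,-0.89]]]' && python3 -m jog '[[[1.5,-0.3,0,0,0,-0.02],[3,-0.6,0,0,0,-0.04],[3,-0.6,0,0,0,-0.04]]]'
```

```text
t: 12.75
eef_pos: [558.2, 73.8, 30.4]
ee_rot: [-0.002, 0.993, -0.115, 0.0]
wrist_force: [-1.0, 6.6, 5.4]
grip_width: 17.5
finger_force: 30.0
t: 13.05
eef_pos: [558.3, 73.8, 30.3]
ee_rot: [-0.002, 0.991, -0.134, -0.002]
wrist_force: [-7.4, 8.2, 12.9]
grip_width: 17.7
finger_force: 30.0
```

```bash
python3 -m jog '[[[1.5,-0.3,0,0,0,0],[3,-0.6,0,0,0,0],[3,-0.6,0,0,0,0]]]' && python3 -m jog '[[[0,0,0,0,0,0],[0,0,0,0,0,0],[0,0,0,0,0,0],[0,0,0,0,0,0]]]' 0.35 && python3 -m jog '[[[-2,0,30,0,0,0],[-2,0,70,0,0,0],[-20,0,110,0,0,0],[-60,60,150,0,0,0.3],[-60,60,150,0,0,0.4],[-60,60,150,0,0,0.4],[-60,60,150,0,0,0.4]]]' && python3 - <<'E'
from h import *
im=arm.camera("wrist")[:,:,::-1].copy();m=arm.camera_model("wrist");cv2.imwrite("pics/w5.png",im)
o=np.array([585.6,46.8]);a=np.radians(-12);J=np.array([[np.cos(a),-np.sin(a)],[np.sin(a),np.cos(a)]])
for z in(21,62):print("knob shut pred",proj("",[*(o+J@[-32,19]),z],m))
print("bar pred",proj("",[*(o+J@[13,0]),70],m),"pivot",proj("",[*(o+J@[-32,-66]),24],m))
E
```

```text
t: 13.35
eef_pos: [558.4, 73.8, 30.2]
ee_rot: [-0.002, 0.991, -0.133, -0.006]
wrist_force: [-14.4, 8.8, 16.7]
grip_width: 17.5
finger_force: 30.0
t: 13.75
eef_pos: [563.5, 70.3, 28.8]
ee_rot: [0.0, 0.991, -0.134, 0.0]
wrist_force: [0.4, -0.1, -0.1]
grip_width: 32.7
finger_force: 0.0
t: 14.45
eef_pos: [503.5, 131.1, 179.8]
ee_rot: [0.0, 0.998, 0.066, 0.001]
wrist_force: [-0.8, -0.4, 0.6]
grip_width: 33.2
finger_force: 0.0
knob shut pred [383.66038301 171.47617418]
knob shut pred [392.93497982 175.77850383]
bar pred [439.81772029 130.25319052] pivot [466.3383206  201.67983045]
```

View pics/w5.png

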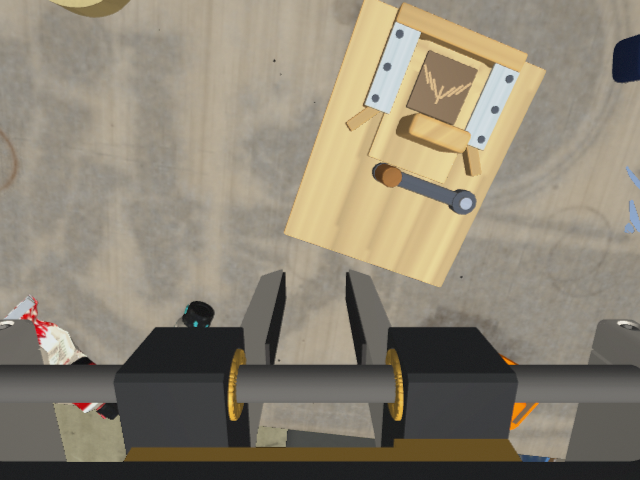

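The lever bar lies parallel to the board's rear edge, just behind it. The knob is at about (388,176) and the board is home under the strips.

```bash
python3 -c "
from rig import arm
print(arm.sign_off())"
```

```text
the job is handed in; nothing more can be done
None
```

The narrow board is fully home against the stop, the lever is swung shut behind it and released, and I handed the job in at about 14.5 s of robot time; the sign-off gave no verdict.

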